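# Set a spacer ring in the corner of the magnetic chuck

### The job

Set the larger spacer ring up on the magnetic chuck, ready for stoning its face, without picking it up: with the fingertips, push it straight back against the chuck's back rail (the edge farthest from you), then keep it pressed to the rail and slide it along to the left until it sits in the corner, touching both the rail and the end stop. Then switch the magnet on by pushing the lever at the chuck's right end away from you, over to its far stop. Leave the ring lying where it is in the corner and do not disturb anything else on the chuck or the bench.

Things in the scene. Friction and masses are not known exactly. Their poses are not given: they have to be found in the camera images.
- chuck: Fixed magnetic chuck: grey block, bright steel top with thin brass lines; 150 mm (its x) by 300 mm (its y), flat top 56 mm above the bench. Origin: centre of its underside; z up, x away from the robot to the back rail, y to the left to the end stop; turned by up to 15 degrees. The right end of the top has no stop.
- back_rail (a point): Middle of the upper inner edge of the dark steel back rail (chuck x 75, y 0, z 63 mm). The rail runs along the whole back edge; its inner face is the plane chuck x = 75 mm; it is 8 mm thick and stands 7 mm above the chuck's top. A ring touching it slides when pushed mostly along the rail, and jams when pushed mostly into it.
- end_stop (a point): Middle of the upper inner edge of the dark steel end stop across the chuck's left end (chuck x 20, y 150, z 63 mm). Its inner face is the plane chuck y = 150 mm, from the rail to chuck x = -35 mm; 8 mm thick, 7 mm above the chuck's top.
- chuck_corner (a point): The inside corner of the chuck: the point on the top face where the inner faces of back rail and end stop meet (chuck x 75, y 150, z 56 mm). The seated spacer's centre lies 22 mm from either face, so at chuck x 53, y 128 mm.
- spacer: The work: a loose plain steel spacer ring, 44 mm outer diameter, 14 mm bore, 10 mm thick, about 0.1 kg, lying flat on the chuck's top in its right half, 18 to 45 mm short of the back rail. Slides easily on the oiled chuck (friction 0.16 to 0.24). The larger of the two rings on the chuck. Origin: centre of its underside (56 mm above the bench while it lies on the chuck); z up.
- small_ring: Bystander: a smaller steel ring, 28 mm outer diameter, 10 mm thick, lying on the chuck's top near the middle of the edge nearest the robot. Origin: centre of its underside. Stays put.
- block_bar: Bystander: a dark steel blocking bar, 80 mm long (its y), 16 mm wide, 20 mm high, lying on the chuck's top at the left of the edge nearest the robot, about along the chuck. Origin: centre of its underside. Stays put.
- lever (a joint): Magnet lever on the chuck's right end, in rad: 0 is off, leaning towards the robot at 50 degrees above level; 1.4 is on, at its far stop, leaning away at 50 degrees above level. It turns over the top about the chuck's y axis, needs 2 to 3 N at the knob and stays where it is left. It starts between 0 and 0.12.
- lever_knob (a point): Centre of the lever's black ball knob (21 mm in diameter), 90 mm from the lever's pivot, on a round steel arm 10 mm thick; it moves with the lever, in the plane chuck y = -162 mm. At 0 it is about 58 mm on the robot's side of the pivot and 99 mm above the bench.
- lever_pivot (a point): Point on the lever's turning axis, at the middle of the arm's thickness: chuck x 0, y -162 mm, 30 mm above the bench. The axis is parallel to the chuck's y.
- jar: Bystander: a squat white jar with a black cap, 60 mm in diameter and 55 mm high, on the bench behind the chuck. Origin: centre of its underside.
- torch: Bystander: an orange and black hand torch lying on the bench behind the chuck, 160 mm long (its x), 36 mm wide, 32 mm high. Origin: on its underside.
- micrometer: Bystander: a grey and silver outside micrometer lying flat on the bench to the left of the chuck, 150 mm long (its x), 15 mm high. Origin: on the bench, in the middle of its bow.
- wrench: Bystander: a steel wrench 170 mm long (its x) lying on the bench to the left of the chuck, nearer the robot. Origin: on its underside.
- carton: Bystander: a flat white and blue parts carton, 150 x 210 mm and 45 mm high, on the bench to the right of the chuck. Origin: centre of its underside.
- oilstone: Bystander: a two-tone oilstone, 150 x 50 mm and 25 mm high, lying on the bench to the right of the chuck, nearer the robot. Origin: centre of its underside.
Not all that is in view belongs to the job. Leave any black or blue look-alike of the spacer alone.

How it is judged:
By the outcome, as a careful person would: the job done as asked, in the order asked, and still so for the second after the job is handed in, with the robot touching nothing.
It also fails if it takes over 64 s, if anything falls off the work surface, if the arm or the gripper's body presses on something with over 40 N, if the wrist force passes 120 N, or if a joint passes its speed limit or range.

### The arm

A 7-joint arm with a two-finger parallel gripper is mounted at the origin on the work surface. World frame = base frame: x ahead of the robot, y to its left, z up, the work surface at z = 0. Lengths are in m, angles in rad, forces in N, time in s.
With the tool pointing down it reaches from about 0.425 to 0.875 m from the base axis. Payload 8.4 kg.
Tool frame: the origin (TCP) lies midway between the tips of the shut fingers; the grasp point (between the pads) lies 19 mm behind it (manip.hold_point_z is the distance from the TCP to the grasp point, in m); z points along the fingers, y is the line along which they close (so a half turn about z gives the same grasp; the last joint's range is limited). The gripper opens to 87 mm and grips with 3 to 60 N. Pads are 19 mm wide; open, the fingers measure 117 mm over their backs; the gripper's body (75 mm by 190 mm) begins 51 mm behind the grasp point.
Start: joints at [-1.267, 0.333, 0.04, 1.465, -0.013, 1.343, -0.059], TCP at [0.255, 0.598, 0.223] pointing down, gripper open.
Joint ranges: [-2.58, 2.58], [-0.38, 2.09], [-1.3, 1.39], [0.25, 2.4], [-1.5, 4.64], [0.08, 2.09], [-2.65, 2.65]. Speed limits (rad/s): [2.22, 2.22, 2.79, 2.79, 3.14, 3.14, 3.14].

### API

Orientations are given as a 3x3 rotation matrix whose columns are the frame's x, y, z axes.
In Python, from bench import manip gives the robot as it stands.
- The arm moves only by the tool carry_out, never from a script. Its argument "increments" is a list that holds one entry, the list of rows, each a list of 7 numbers: the finger opening in cm, from 0 to 8.7, then the shift along the tool's x, y, z in cm, then the turn, a rotation vector about the tool's x, y, z in degrees. A call has 1 to 12 rows; each row shifts and turns the commanded pose from where the row before left it, along the tool's axes as they then stand; what a row does not reach is not made up. A row lasts 1/8 s, in which the tool goes at most 62.5 mm and 10.7 degrees, less where a joint would pass 70% of its speed; a pose out of reach is approached as far as the arm can. A call is refused whole if a number of a shift passes 6.25 or a number of a turn 10.7, either way. A call with a gripper value outside its range is refused whole. The fingers move at their own pace and stop on an object; the grip force is fixed at half the most. Time passes only in rows, so rows that do not move let the fingers close. It gives the time, the measured TCP pose, the force, the opening and the grip force at its end, in the units of the state.
- manip.observe(): the state, without advancing time (a new reading comes with each control period).
- manip.snapshot(name): name is "side" or "top" or "wrist"; returns a dict with "pixels" (400x640x3 uint8, red, green, blue), "camera_matrix" (3x3 intrinsics, pixels), "world_to_cam" (4x4, takes a point from world to camera coordinates); the wrist camera has in their place "T_tool_cam" (4x4, takes a point from camera to tool coordinates, whose origin is the TCP and whose axes are the flange's). Camera axes: x right, y up, looking along -z (the intrinsics and any distortion apply to the point x, -y, -z); pixel columns grow to the right and rows downward; lengths in m; the calibration is good to about 2 mm. A picture is of the moment at which its call begins: read the wrist's pose just before it. There is no depth.
- manip.hand_in(): hands the job in; it is judged then, once.
The state is a dict: "clock": time; "joint_pos": joint angles; "dq": joint speeds; "effort": joint torques, N m; "tool_pos": TCP position; "tool_rot": TCP orientation; "force": force on the tool from outside, world axes, zero at the start; "ft_torque": the same for the moment, N m; "finger_gap": opening from 0.0 (shut) to 1.0 (fully open); "finger_force": force on a finger pad.
Only numpy, scipy, OpenCV 4.12 (cv2) and the standard library are available. Lean on these libraries where they do the work, as an engineer would, in place of code of your own. Each camera call takes 0.05 s, during which the arm holds its last target. There are 200 camera calls.

## Working session

There is one attempt and no reset: what is moved stays moved. The work goes in short steps, Python scripts to look and compute and a tool call to move; the robot and the scene stay as the last step left them, time stands still between calls to the robot, and variables do not carry over. Pictures are saved under pics/ and viewed, at most 10 in all, crops included, and the job is handed in when it is done.

Besides the shell and the picture viewer there is one more tool, called after ">>>" as a command line: name --argument value ..., lists and objects as JSON in quotes. carry_out: Moves the arm, as the interface text tells. Its arguments: {"type":"object","properties":{"increments":{"type":"array"}},"required":["increments"]}

```bash
mkdir -p pics
cat > h.py <<'E'
import numpy as np, cv2
from bench import manip
def snap(n,f):
    o=manip.observe(); s=manip.snapshot(n)
    cv2.imwrite('pics/'+f,cv2.cvtColor(np.asarray(s['pixels']),cv2.COLOR_RGB2BGR))
    np.savez('pics/'+f+'.npz',**{k:np.asarray(v) for k,v in s.items()},tp=o['tool_pos'],tr=o['tool_rot'])
    return s
def cam(f):
    d=np.load('pics/'+f+'.npz'); K=d['camera_matrix']
    if 'world_to_cam' in d: C=np.linalg.inv(d['world_to_cam'])
    else:
        T=np.eye(4);T[:3,:3]=d['tr'];T[:3,3]=d['tp'];C=T@d['T_tool_cam']
    return K,C
def ray(f,uv,z):
    K,C=cam(f); out=[]
    for u,v in np.atleast_2d(uv):
        p=np.linalg.inv(K)@[u,v,1]; d=C[:3,:3]@[p[0],-p[1],-p[2]]; o=C[:3,3]
        out.append(o+d*(z-o[2])/d[2])
    return np.array(out)
def proj(f,P):
    K,C=cam(f); W=np.linalg.inv(C); P=np.atleast_2d(P)@W[:3,:3].T+W[:3,3]
    q=(P*[1,-1,-1])@K.T; return q[:,:2]/q[:,2:]
E
python3 - <<'E'
from h import *
s=snap('top','t1.png'); print({k:(np.asarray(v).shape) for k,v in s.items()}); snap('side','s1.png')
print({k:np.round(v,3) for k,v in manip.observe().items()})
print(cam('t1.png'),[k for k in s if 'dist' in k])
E
```

```text
{'pixels': (400, 640, 3), 'camera_matrix': (3, 3), 'world_to_cam': (4, 4)}
{'clock': np.float64(0.1), 'joint_pos': array([-1.267,  0.334,  0.04 ,  1.466, -0.013,  1.343, -0.059]), 'dq': array([-0.003, -0.001,  0.002, -0.001,  0.001, -0.   ,  0.002]), 'effort': array([ 4.0000e-03, -6.5780e+01,  1.3400e+00, -4.0471e+01, -6.0000e-02,
        4.1000e-02,  0.0000e+00]), 'tool_pos': array([0.255, 0.598, 0.222]), 'tool_rot': array([[-0.92 ,  0.392, -0.   ],
       [ 0.392,  0.92 , -0.001],
       [-0.   , -0.001, -1.   ]]), 'force': array([ 0.392,  0.519, -0.379]), 'ft_torque': array([-0.013, -0.021, -0.051]), 'finger_force': np.float64(0.0), 'finger_gap': np.float64(1.001)}
(array([[361.11448159,   0.        , 318.55935086],
       [  0.        , 361.11448159, 200.55239212],
       [  0.        ,   0.        ,   1.        ]]), array([[ 0.00488473,  0.98342302, -0.18126034,  0.40958364],
       [-0.9994828 ,  0.01056287,  0.03037379, -0.00854432],
       [ 0.03178491,  0.18101822,  0.98296598,  1.09509487],
       [ 0.        ,  0.        ,  0.        ,  1.        ]])) []
```

View pics/t1.png

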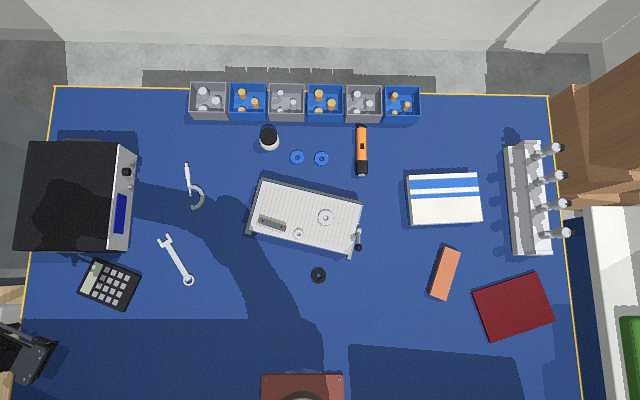

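View pics/s1.png

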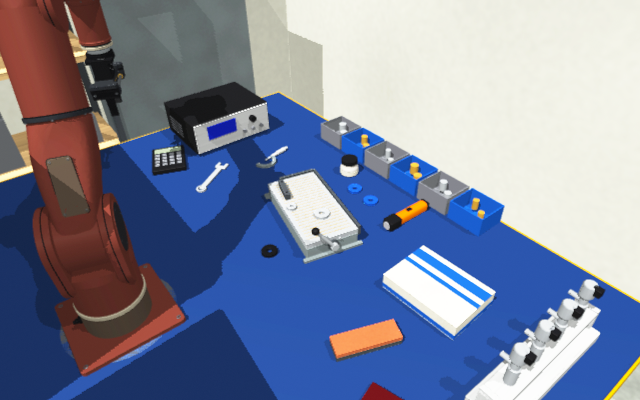

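Top view: the spacer candidates are the steel ring at (326,217), the smaller steel ring at (299,233), the blue rings at (297,157) and (321,158), and the black ring at (318,275). The larger steel one on the chuck's right half, at (326,217), fits; the black and blue ones lie on the bench. The lever knob is at about (358,246). I'll confirm this in an enlarged crop.

Run:
```python
from h import *
im=cv2.imread('pics/t1.png')
c=cv2.resize(im[168:270,236:374],None,fx=5.7,fy=5.7,interpolation=cv2.INTER_CUBIC); cv2.imwrite('pics/t1c.png',c)
print(c.shape)
print(ray('t1.png',[(326,217)],.066),ray('t1.png',[(299,233)],.066))
g=cv2.cvtColor(im,cv2.COLOR_BGR2HSV)
m=((g[...,1]<60)&(g[...,2]>120)).astype(np.uint8)*255
n,l,st,ce=cv2.connectedComponentsWithStats(m)
i=l[225,345]; print(st[i],ce[i])
mm=(l==i).astype(np.uint8); cn=max(cv2.findContours(mm,0,1)[0],key=len)
r=cv2.minAreaRect(cn); b=cv2.boxPoints(r); print(b); print(ray('t1.png',b,.056))
```

```text
(581, 787, 3)
[[ 0.55146628 -0.06199494  0.066     ]] [[0.50481919 0.01491    0.066     ]]
[ 249  178  114   82 5422] [306.46348211 216.99372925]
[[245.0566  229.30188]
 [261.13208 173.03772]
 [370.09436 204.1698 ]
 [354.01886 260.43396]]
[[ 0.51513678  0.16972712  0.056     ]
 [ 0.68200402  0.12944658  0.056     ]
 [ 0.59202267 -0.19205466  0.056     ]
 [ 0.42878846 -0.14258449  0.056     ]]
```

View pics/t1c.png

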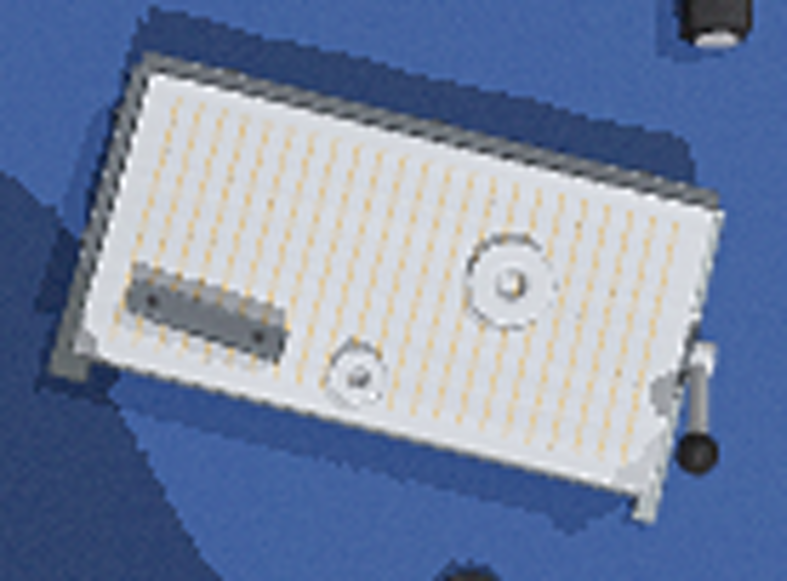

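The crop confirms it: large steel ring at crop (510,283), small ring (357,375), bar (205,312), rail along the top, end stop at left, lever knob (697,452). The inner corner is at crop (150,73). Next is the chuck frame.

```bash
cat >> h.py <<'E'
def frame(yaw,o):
    c,s=np.cos(yaw),np.sin(yaw); return np.array([[c,-s],[s,c]]),np.array(o)
def delta(target_xy,z):  # cm in tool axes from current pose
    o=manip.observe(); d=np.array([*target_xy,z])-o['tool_pos']; return np.round(o['tool_rot'].T@d*100,2)
E
python3 - <<'E'
from h import *
px=lambda u,v:(236+(u+.5)/5.7-.5,168+(v+.5)/5.7-.5)
C=ray('t1.png',[px(150,73),px(720,212),px(633,494)],.056)[:,:2]
print(C,np.linalg.norm(C[0]-C[1]),np.linalg.norm(C[1]-C[2]))
d=C[0]-C[1]; yaw=np.arctan2(d[1],d[0])-np.pi/2; print('yaw',np.degrees(yaw))
R,_=frame(yaw,[0,0]); o=C[0]-R@[.075,.150]; print('o',o, (C-o)@R)
for n,q,z in [('sp',(510,283),.066),('small',(357,375),.066),('bar',(205,312),.076),('knob',(697,452),.099)]:
    w=ray('t1.png',[px(*q)],z)[0,:2]; print(n,w,(w-o)@R)
t=o+R@[0,-.02]; print('tgt',t,delta(t,.25), np.degrees(np.arctan2(*manip.observe()['tool_rot'][[1,0],1])))
print(np.load('pics/t1.png.npz')['tr'] , manip.snapshot('wrist')['T_tool_cam'].round(3))
E
```

```text
[[ 0.65971635  0.12643819]
 [ 0.58995266 -0.16787515]
 [ 0.44609024 -0.12165953]] 0.3024686936588838 0.15110353452841713
yaw -13.335202916433024
o [ 0.5521414  -0.00221884] [[ 0.075       0.15      ]
 [ 0.075      -0.15246869]
 [-0.07564303 -0.1406807 ]]
sp [ 0.55075431 -0.05929293] [ 0.01181431 -0.05585514]
small [0.503728   0.01711361] [-0.05156704  0.00764476]
bar [0.53347845 0.09264174] [-0.04003912  0.08799832]
knob [ 0.4648274  -0.14814182] [-0.051303   -0.16212727]
tgt [ 0.54752845 -0.02167959] [-51.22 -45.5   -2.76] 66.92087809448087
[[-9.19974050e-01  3.91978912e-01 -5.29354828e-04]
 [ 3.91979256e-01  9.19972840e-01 -1.49555121e-03]
 [-9.92324708e-05 -1.58336441e-03 -9.99998742e-01]] [[-0.001  0.961  0.276  0.075]
 [ 1.     0.001 -0.     0.   ]
 [-0.     0.276 -0.961 -0.162]
 [ 0.     0.     0.     1.   ]]
```

>>> carry_out --increments '[[[2, -4.3, -3.8, -0.2, 0, 0, 0], [2, -4.3, -3.8, -0.2, 0, 0, 0], [2, -4.3, -3.8, -0.2, 0, 0, 0], [2, -4.3, -3.8, -0.2, 0, 0, 0], [2, -4.3, -3.8, -0.2, 0, 0, 0], [2, -4.3, -3.8, -0.2, 0, 0, 0], [2, -4.3, -3.8, -0.2, 0, 0, 0], [2, -4.3, -3.8, -0.2, 0, 0, 0], [2, -4.3, -3.8, -0.2, 0, 0, 0], [2, -4.3, -3.8, -0.2, 0, 0, 0], [2, -4.3, -3.8, -0.2, 0, 0, 0], [2, -4.3, -3.8, -0.2, 0, 0, -9.8]]]'

```text
clock: 1.65
tool_pos: [0.5491, -0.0208, 0.2465]
tool_rot: [[-0.97, 0.243, 0.0], [0.243, 0.97, 0.0], [-0.0, 0.0, -1.0]]
force: [1.4, 0.4, -0.0]
finger_gap: 0.23
finger_force: 0.0
```

>>> carry_out --increments '[[[2, 0, 0, 0, 0, 0, 0], [2, 0, 0, 0, 0, 0, 0]]]'

```text
clock: 1.9
tool_pos: [0.5484, -0.0183, 0.246]
tool_rot: [[-0.969, 0.247, -0.001], [0.247, 0.969, 0.0], [0.001, 0.0, -1.0]]
force: [-0.4, 1.2, -0.3]
finger_gap: 0.228
finger_force: 0.0
```

Run:
```python
from h import *
snap('wrist','w1.png'); o=manip.observe(); print(o['tool_pos'],o['tool_rot'].round(3),o['finger_gap'])
```

```text
[ 0.54827485 -0.01752909  0.24604445] [[-0.969  0.245 -0.001]
 [ 0.245  0.969  0.001]
 [ 0.001  0.    -1.   ]] 0.2306991415929651
```

View pics/w1.png

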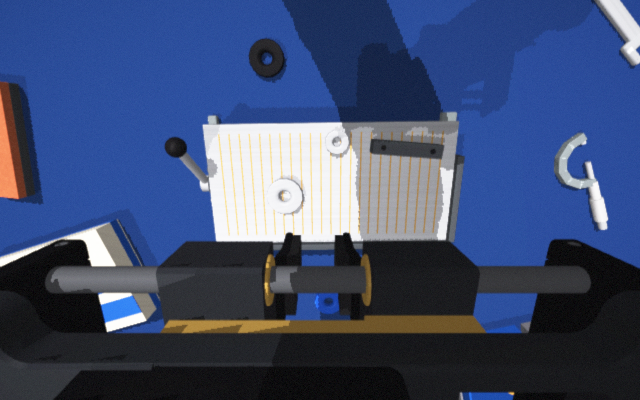

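Wrist view (robot side up): spacer at (284,196), small ring (337,142), bar (406,148), knob (176,147), pivot around (206,186). The chuck top spans columns 206–457 and rows 124–241, with the rail along row 242 partly behind the fingers. I'll refine the edges from this.

Run:
```python
from h import *
f='w1.png'; im=cv2.imread('pics/'+f); g=cv2.cvtColor(im,cv2.COLOR_BGR2HSV); S=g[...,1].astype(int);V=g[...,2].astype(int)
for c in (235,255,380,420): print('col',c,[(r,S[r,c],V[r,c]) for r in list(range(117,130))+list(range(234,250))])
for r in (160,200,225): print('row',r,[(c,S[r,c],V[r,c]) for c in list(range(202,222,2))+list(range(438,466,2))])
sub=cv2.resize(im[165:228,250:320],None,fx=4,fy=4,interpolation=cv2.INTER_CUBIC)
m=cv2.inRange(g,(0,0,225),(179,45,255))
yaw=np.radians(-13.335)
for n,q,z in [('sp',(284.5,196),.066),('small',(337,142),.066),('knob',(176,147),.099),('corner',(451,241),.056),('nearR',(205,124),.056)]:
    print(n,ray(f,[q],z)[0])
```

```text
col 235 [(117, np.int64(185), np.int64(138)), (118, np.int64(180), np.int64(143)), (119, np.int64(185), np.int64(138)), (120, np.int64(179), np.int64(138)), (121, np.int64(189), np.int64(136)), (122, np.int64(172), np.int64(139)), (123, np.int64(102), np.int64(158)), (124, np.int64(26), np.int64(215)), (125, np.int64(3), np.int64(244)), (126, np.int64(4), np.int64(246)), (127, np.int64(3), np.int64(244)), (128, np.int64(4), np.int64(244)), (129, np.int64(3), np.int64(242)), (234, np.int64(2), np.int64(249)), (235, np.int64(3), np.int64(250)), (236, np.int64(2), np.int64(250)), (237, np.int64(2), np.int64(250)), (238, np.int64(2), np.int64(251)), (239, np.int64(1), np.int64(251)), (240, np.int64(4), np.int64(243)), (241, np.int64(15), np.int64(157)), (242, np.int64(13), np.int64(57)), (243, np.int64(36), np.int64(42)), (244, np.int64(54), np.int64(38)), (245, np.int64(42), np.int64(43)), (246, np.int64(31), np.int64(41)), (247, np.int64(38), np.int64(40)), (248, np.int64(36), np.int64(43)), (249, np.int64(30), np.int64(42))]
col 255 [(117, np.int64(184), np.int64(136)), (118, np.int64
[... 5170 characters left out ...]
(11), np.int64(188)), (440, np.int64(5), np.int64(244)), (442, np.int64(4), np.int64(245)), (444, np.int64(3), np.int64(244)), (446, np.int64(4), np.int64(237)), (448, np.int64(42), np.int64(67)), (450, np.int64(22), np.int64(103)), (452, np.int64(25), np.int64(114)), (454, np.int64(25), np.int64(111)), (456, np.int64(154), np.int64(137)), (458, np.int64(185), np.int64(160)), (460, np.int64(183), np.int64(159)), (462, np.int64(181), np.int64(159)), (464, np.int64(183), np.int64(163))]
sp [ 0.55192916 -0.05988331  0.066     ]
small [0.50513309 0.0165161  0.066     ]
knob [ 0.46569042 -0.14924954  0.099     ]
corner [0.66622467 0.1321173  0.056     ]
nearR [ 0.44790936 -0.12740553  0.056     ]
```

Run:
```python
from h import *
f='w1.png'
near=ray(f,[(235,123.2),(255,122.8),(380,121.2),(420,120.8)],.056)[:,:2]
back=ray(f,[(235,241.2),(255,241.2),(380,240.6),(420,239.8)],.0595)[:,:2]
R_=ray(f,[(210.3,200),(213.6,225)],.056)[:,:2]
L_=ray(f,[(454.6,160),(449.8,200),(447,225)],.056)[:,:2]
for n,a in (('near',near),('back',back)): d=a[-1]-a[0]; print(n,np.degrees(np.arctan2(d[1],d[0]))-90)
for n,a in (('R',R_),('L',L_)): d=a[-1]-a[0]; print(n,np.degrees(np.arctan2(d[1],d[0])))
yaw=np.radians(-13.5); R,_=frame(yaw,[0,0])
print((near@R)[:,0],(back@R)[:,0],(R_@R)[:,1],(L_@R)[:,1])
ox=(near@R)[:,0].mean()+.075; oy=((R_@R)[:,1].mean()+(L_@R)[:,1].mean())/2; print('o',R@[ox,oy],ox,oy)
```

```text
near -13.59479815782393
back -13.851532961397766
R -12.81942327130372
L -13.595689010254283
[0.46487249 0.46475343 0.46501857 0.46522871] [0.61172316 0.61209292 0.61356632 0.61318911] [-0.02374638 -0.02335089] [0.27650566 0.27626791 0.27636653]
o [ 0.55456009 -0.00313027] 0.5399682985319462 0.12641569886806384
```

```bash
cat >> h.py <<'E'
YAW=np.radians(-13.5); RC,_=frame(YAW,[0,0]); O=np.array([.5540,-.0028])
def ck(p): return (np.asarray(p)[:2]-O)@RC*1000   # world->chuck mm
def go(x,y,z): return delta(O+RC@[x/1000,y/1000],z/1000)
def st():
    o=manip.observe(); r=o['tool_rot']
    print('ck',ck(o['tool_pos']).round(1),'z',round(o['tool_pos'][2]*1e3,1),'yaw',round(np.degrees(np.arctan2(r[1,1],r[0,1]))-90,2),'F',(np.r_[o['force'][:2]@RC,o['force'][2]]).round(1),'gap',round(float(o['finger_gap'])*87,1),'t',round(float(o['clock']),2))
E
python3 - <<'E'
from h import *
st(); print(ck([.5519,-.0599]),go(-28,-56,75))
E
```

```text
ck [ -2.1 -15.7] z 246.0 yaw -14.19 F [-0.3  0.2 -0.5] gap 20.1 t 1.95
[ 11.28775344 -56.01255772] [ 2.52 -4.07 17.11]
```

>>> carry_out --increments '[[[2, 1.3, -2.1, 0, 0, 0, -0.7], [2, 1.3, -2.1, 2.0, 0, 0, 0], [2, 0, 0, 4.5, 0, 0, 0], [2, 0, 0, 4.5, 0, 0, 0], [2, 0, 0, 3.5, 0, 0, 0], [2, 0, 0, 2.0, 0, 0, 0], [2, 0, 0, 0.6, 0, 0, 0], [2, 0, 0, 0, 0, 0, 0], [2, 0, 0, 0, 0, 0, 0]]]'

```text
clock: 3.08
tool_pos: [0.514, -0.0529, 0.0764]
tool_rot: [[-0.972, 0.233, 0.001], [0.233, 0.972, 0.001], [-0.001, 0.001, -1.0]]
force: [0.8, 0.8, 0.6]
finger_gap: 0.23
finger_force: 0.0
```

Run:
```python
from h import *
st(); print(go(-28,-56,60)); snap('wrist','w2.png')
```

```text
ck [-27.2 -58.1] z 76.4 yaw -13.48 F [0.6 1.  0.6] gap 20.0 t 3.08
[0.08 0.21 1.64]
```

View pics/w2.png

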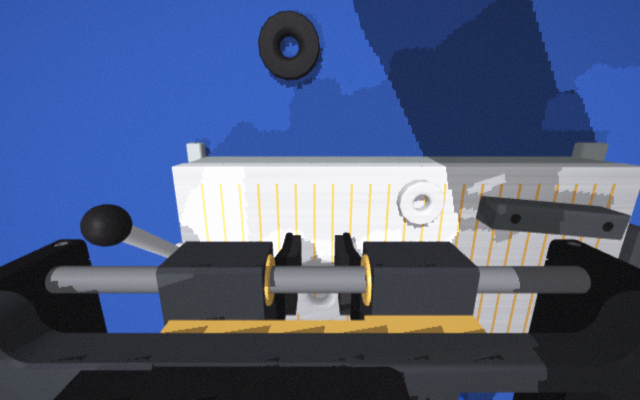

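Wrist view: the spacer's bore shows at about (319,291), centred between the fingers (283–355). The small ring (420,202) and bar are clear. Descending and pushing back.

>>> carry_out --increments '[[[2, 0, 0.1, 0.8, 0, 0, 0], [2, 0, 0, 0.8, 0, 0, 0], [2, 0, 0, 0, 0, 0, 0], [2, -0.4, 0, 0, 0, 0, 0], [2, -0.4, 0, 0, 0, 0, 0], [2, -0.4, 0, 0, 0, 0, 0], [2, -0.4, 0, 0, 0, 0, 0], [2, -0.4, 0, 0, 0, 0, 0], [2, -0.4, 0, 0, 0, 0, 0], [2, -0.4, 0, 0, 0, 0, 0], [2, 0, 0, 0, 0, 0, 0]]]'

```text
clock: 4.5
tool_pos: [0.5411, -0.059, 0.0594]
tool_rot: [[-0.972, 0.234, 0.0], [0.234, 0.972, -0.0], [-0.0, -0.0, -1.0]]
force: [0.2, -0.4, 1.3]
finger_gap: 0.23
finger_force: 0.0
```

Run:
```python
from h import *
st(); snap('top','t2.png'); im=cv2.imread('pics/t2.png'); snap('side','s2.png'); i2=cv2.imread('pics/s2.png')
a=cv2.resize(im[168:270,236:374],None,fx=4,fy=4,interpolation=cv2.INTER_CUBIC)
b=cv2.resize(i2[160:270,256:366],(int(408),408),interpolation=cv2.INTER_CUBIC)
cv2.imwrite('pics/c2.png',np.hstack([a[:,:392+160][:, :],b])[:, :960] if False else cv2.resize(np.hstack([a,b]),None,fx=.83,fy=.83))
```

```text
ck [  0.6 -57.7] z 59.4 yaw -13.5 F [ 0.3 -0.4  1.3] gap 20.0 t 4.5
```

View pics/c2.png

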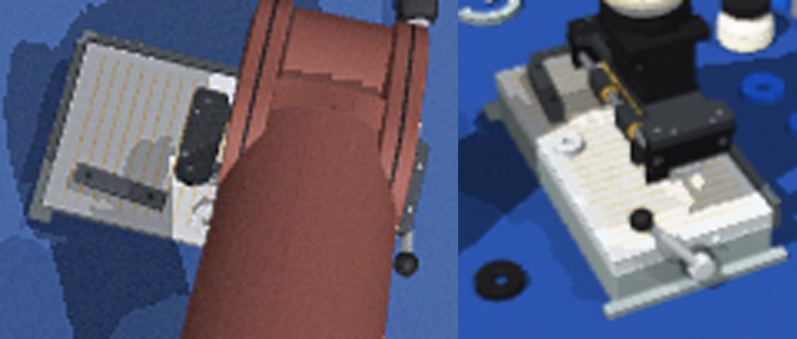

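The top view is blocked by the arm. In the side crop the ring shows just ahead of the fingers at about (695,180), and the small ring and bar are untouched. Continuing to the rail, watching the force.

>>> carry_out --increments '[[[2, -0.4, 0, 0, 0, 0, 0], [2, -0.4, 0, 0, 0, 0, 0], [2, -0.4, 0, 0, 0, 0, 0], [2, -0.4, 0, 0, 0, 0, 0], [2, -0.3, 0, 0, 0, 0, 0], [2, 0, 0, 0, 0, 0, 0], [2, 0, 0, 0, 0, 0, 0]]]'

```text
clock: 5.48
tool_pos: [0.5592, -0.0633, 0.0593]
tool_rot: [[-0.972, 0.234, -0.0], [0.234, 0.972, 0.0], [0.0, 0.0, -1.0]]
force: [0.5, -0.4, 0.1]
finger_gap: 0.228
finger_force: 0.0
```

>>> carry_out --increments '[[[2, -0.1, 0, 0, 0, 0, 0], [2, -0.1, 0, 0, 0, 0, 0]]]'

```text
clock: 5.72
tool_pos: [0.5612, -0.0638, 0.0594]
tool_rot: [[-0.972, 0.233, -0.0], [0.233, 0.972, 0.0], [0.0, 0.0, -1.0]]
force: [-0.2, 0.6, 0.6]
finger_gap: 0.228
finger_force: 0.1
```

>>> carry_out --increments '[[[2, -0.1, 0, 0, 0, 0, 0], [2, 0, 0, 0, 0, 0, 0]]]'

```text
clock: 5.98
tool_pos: [0.5622, -0.064, 0.0594]
tool_rot: [[-0.972, 0.233, -0.0], [0.233, 0.972, 0.0], [0.0, 0.0, -1.0]]
force: [-0.7, 0.2, -0.2]
finger_gap: 0.23
finger_force: 0.0
```

Run:
```python
from h import *
st()
```

```text
ck [ 22.3 -57.6] z 59.4 yaw -13.5 F [-0.7  0.1 -0.2] gap 20.0 t 5.97
```

>>> carry_out --increments '[[[2, -0.1, 0, 0, 0, 0, 0], [2, 0, 0, 0, 0, 0, 0]]]'

```text
clock: 6.22
tool_pos: [0.5632, -0.0643, 0.0594]
tool_rot: [[-0.972, 0.233, -0.0], [0.233, 0.972, 0.0], [0.0, 0.0, -1.0]]
force: [0.2, 1.0, -1.1]
finger_gap: 0.231
finger_force: 0.0
```

>>> carry_out --increments '[[[2, -0.1, 0, 0, 0, 0, 0], [2, 0, 0, 0, 0, 0, 0]]]'

```text
clock: 6.48
tool_pos: [0.5642, -0.0645, 0.0594]
tool_rot: [[-0.972, 0.233, -0.0], [0.233, 0.972, 0.0], [0.0, 0.0, -1.0]]
force: [1.0, 0.1, -0.0]
finger_gap: 0.23
finger_force: 0.0
```

>>> carry_out --increments '[[[2, -0.1, 0, 0, 0, 0, 0], [2, 0, 0, 0, 0, 0, 0]]]'

```text
clock: 6.72
tool_pos: [0.5647, -0.0647, 0.0592]
tool_rot: [[-0.972, 0.233, -0.001], [0.233, 0.972, 0.0], [0.001, 0.0, -1.0]]
force: [-2.1, 0.6, 0.1]
finger_gap: 0.229
finger_force: 1.1
```

>>> carry_out --increments '[[[2, -0.1, 0, 0, 0, 0, 0], [2, 0, 0, 0, 0, 0, 0]]]'

```text
clock: 6.98
tool_pos: [0.5651, -0.0647, 0.059]
tool_rot: [[-0.972, 0.233, -0.002], [0.233, 0.972, 0.001], [0.002, 0.0, -1.0]]
force: [-5.5, 1.1, 3.3]
finger_gap: 0.23
finger_force: 2.8
```

Run:
```python
from h import *
st(); snap('side','s3.png'); i2=cv2.imread('pics/s3.png')
cv2.imwrite('pics/c3.png',cv2.resize(i2[165:255,265:365],(660,594),interpolation=cv2.INTER_CUBIC))
```

```text
ck [ 25.2 -57.6] z 59.0 yaw -13.5 F [-5.6 -0.2  3.3] gap 20.0 t 6.97
```

View pics/c3.png

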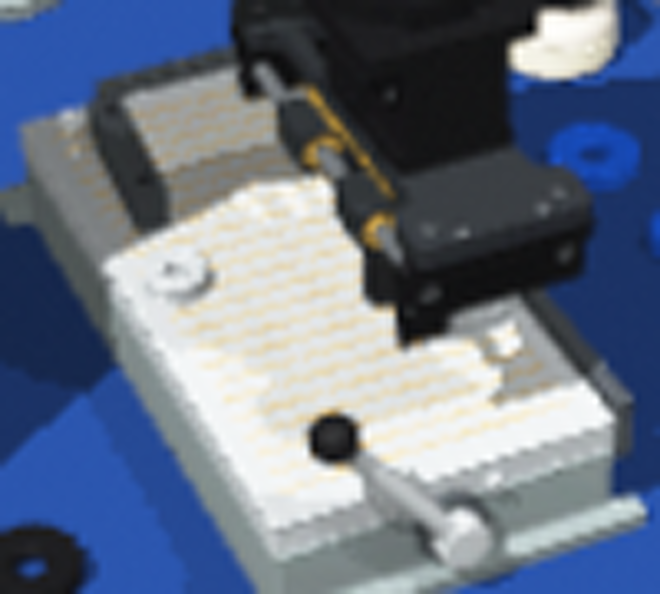

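Side crop: the ring sits at about (495,342) against the rail, the contact position matches the expected one (TCP x 24–25 mm) and the force is rising. The small ring and bar are unmoved. Now to the ring's right side, fingers shut and tilted 12°.

>>> carry_out --increments '[[[2, 1.0, 0, 0, 0, 0, 0], [2, 1.2, 0, 0, 0, 0, 0], [2, 0, 0, -2.0, 0, 0, 0], [0, 0, 0, -2.0, 0, 0, 0], [0, 0, -2.3, 0, 0, 0, 0], [0, 0, -2.3, 0, 0, 0, 0], [0, 0, 0, 0, 0, 0, 6], [0, 0, 0, 0, 0, 0, 6], [0, 0, 0, 0, 0, 0, 0], [0, 0, 0, 0, 0, 0, 0]]]'

```text
clock: 8.28
tool_pos: [0.5338, -0.1043, 0.0994]
tool_rot: [[-0.904, 0.428, 0.0], [0.428, 0.904, 0.0], [0.0, 0.0, -1.0]]
force: [0.3, 0.2, 0.5]
finger_gap: 0.002
finger_force: 0.0
```

Run:
```python
from h import *
st(); print(go(45,-105,60)); snap('side','s4.png'); snap('wrist','w4.png');a=cv2.imread('pics/s4.png');b=cv2.imread('pics/w4.png')
cv2.imwrite('pics/c4.png',np.hstack([cv2.resize(a[165:255,265:365],(400,360),interpolation=cv2.INTER_CUBIC),cv2.resize(b[100:380,170:481],(400,360))]))
```

```text
ck [   4.  -103.5] z 99.4 yaw -25.35 F [0.3 0.3 0.5] gap 0.1 t 8.28
[-4.04  0.69  3.94]
```

View pics/c4.png

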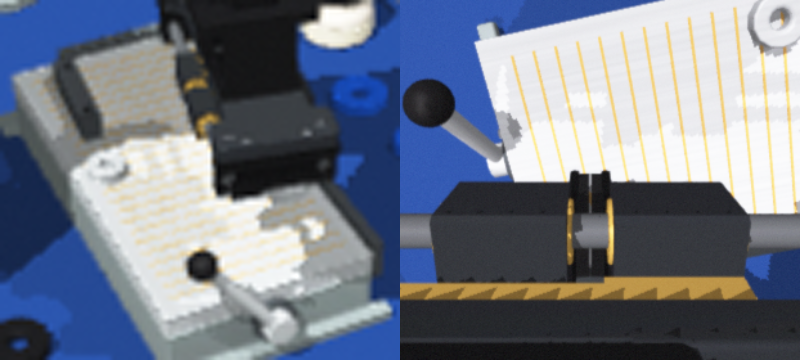

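Run:
```python
from h import *
W=lambda x,y,z:[*(O+RC@[x/1000,y/1000]),z/1000]
print(proj('s4.png',[W(53,-57.6,66),W(75,150,63),W(75,-150,63),W(53,-80,56),W(11.3,-56,66)]))
print(proj('w4.png',[W(53,-57.6,66)]),proj('s1.png',[W(11.3,-56,66)]))
a=cv2.imread('pics/s4.png');cv2.imwrite('pics/c5.png',cv2.resize(a[205:235,325:365],(800,600),interpolation=cv2.INTER_CUBIC))
```

```text
[[334.78468922 208.09861686]
 [312.29642508 169.70226953]
 [357.40533903 226.29585254]
 [338.31503925 215.50255336]
 [320.85853212 211.86096845]]
[[389.85921535 276.77736348]] [[320.85853212 211.86096845]]
```

View pics/c5.png

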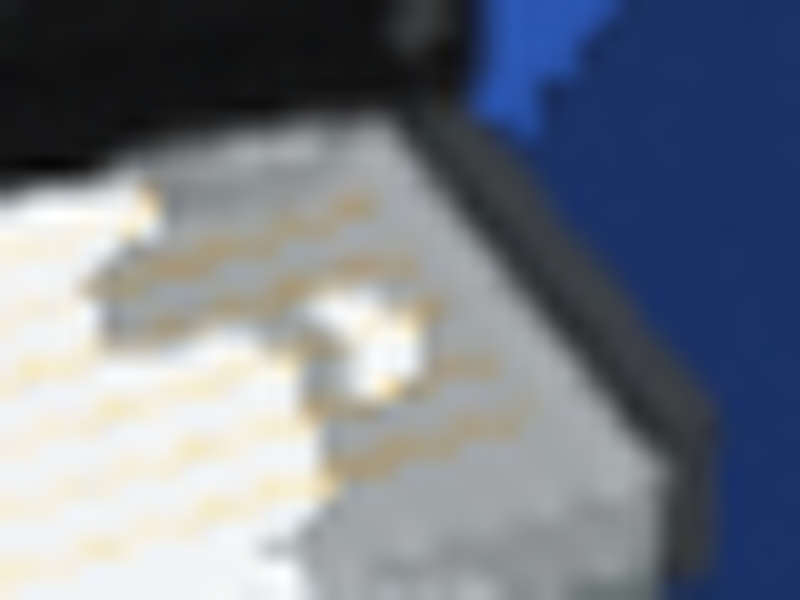

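The white patch in the crop is only light. A light grey rim at about (300,140), i.e. image (340,212), fits the expected ring position of (335,208) behind the gripper. Moving in at its right.

>>> carry_out --increments '[[[0, -2.0, 0.3, 0, 0, 0, 0], [0, -2.0, 0.4, 0, 0, 0, 0], [0, 0, 0, 2.0, 0, 0, 0], [0, 0, 0, 1.6, 0, 0, 0], [0, 0, 0, 0.3, 0, 0, 0], [0, 0, 0, 0, 0, 0, 0], [0, 0, 0, 0, 0, 0, 0]]]'

```text
clock: 9.25
tool_pos: [0.5733, -0.1155, 0.0609]
tool_rot: [[-0.903, 0.431, 0.001], [0.431, 0.903, 0.0], [-0.001, 0.001, -1.0]]
force: [0.4, 0.2, -0.3]
finger_gap: 0.008
finger_force: 0.0
```

Run:
```python
from h import *
st(); print(go(45,-95,60),go(45,0,60),go(45,91,60))
```

```text
ck [  45.  -105.1] z 60.9 yaw -25.5 F [ 0.3  0.3 -0.3] gap 0.7 t 9.25
[0.21 0.98 0.09] [ 2.19 10.28  0.09] [ 4.08 19.18  0.1 ]
```

>>> carry_out --increments '[[[0, 0.1, 0.5, 0.1, 0, 0, 0], [0, 0.06, 0.3, 0, 0, 0, 0], [0, 0.06, 0.3, 0, 0, 0, 0], [0, 0.06, 0.3, 0, 0, 0, 0], [0, 0.1, 0.5, 0, 0, 0, 0], [0, 0.1, 0.5, 0, 0, 0, 0], [0, 0.1, 0.5, 0, 0, 0, 0], [0, 0.1, 0.5, 0, 0, 0, 0], [0, 0, 0, 0, 0, 0, 0]]]'

```text
clock: 10.38
tool_pos: [0.5817, -0.0812, 0.0593]
tool_rot: [[-0.903, 0.43, -0.0], [0.43, 0.903, 0.0], [0.0, 0.0, -1.0]]
force: [-0.5, -0.1, -0.7]
finger_gap: 0.003
finger_force: 0.0
```

Run:
```python
from h import *
st(); print(go(45,0,60)); snap('side','s6.png')
W=lambda x,y,z:[*(O+RC@[x/1000,y/1000]),z/1000]
a=cv2.imread('pics/s6.png').astype(int)
# ring expected right behind pusher; check old ring place is empty vs s4
for p in [(53,-57,66),(53,-75,56)]:
    u,v=proj('s6.png',[W(*p)])[0].round().astype(int); print(p,u,v,a[v-3:v+4,u-4:u+5].mean(2).round().astype(int).tolist())
```

```text
ck [ 45.2 -69.7] z 59.3 yaw -25.45 F [-0.4 -0.2 -0.7] gap 0.3 t 10.38
[ 1.47  6.82 -0.07]
(53, -57, 66) 335 208 [[42, 41, 39, 38, 38, 36, 33, 28, 27], [28, 28, 26, 20, 19, 20, 20, 20, 20], [21, 20, 16, 19, 20, 20, 21, 19, 19], [29, 29, 22, 18, 19, 17, 16, 17, 18], [49, 49, 29, 16, 16, 17, 17, 17, 15], [58, 52, 36, 16, 17, 17, 17, 18, 19], [41, 30, 19, 20, 18, 21, 18, 20, 22]]
(53, -75, 56) 338 214 [[20, 18, 21, 18, 20, 22, 22, 22, 22], [22, 22, 21, 21, 22, 32, 52, 70, 86], [21, 21, 22, 22, 25, 69, 124, 144, 180], [37, 41, 55, 71, 113, 161, 168, 165, 194], [161, 162, 173, 188, 221, 233, 182, 158, 150], [242, 243, 242, 242, 239, 234, 221, 156, 167], [230, 232, 236, 238, 238, 244, 233, 165, 164]]
```

>>> carry_out --increments '[[[0, 0.1, 0.5, 0, 0, 0, 0], [0, 0.12, 0.57, 0, 0, 0, 0], [0, 0.12, 0.57, 0, 0, 0, 0], [0, 0.12, 0.57, 0, 0, 0, 0], [0, 0.12, 0.57, 0, 0, 0, 0], [0, 0.12, 0.57, 0, 0, 0, 0], [0, 0.12, 0.57, 0, 0, 0, 0], [0, 0.12, 0.57, 0, 0, 0, 0], [0, 0.12, 0.57, 0, 0, 0, 0], [0, 0.12, 0.57, 0, 0, 0, 0], [0, 0.12, 0.57, 0, 0, 0, 0], [0, 0.12, 0.57, 0, 0, 0, 0]]]'

```text
clock: 11.92
tool_pos: [0.598, -0.0143, 0.0594]
tool_rot: [[-0.903, 0.43, -0.0], [0.43, 0.903, 0.0], [0.0, 0.0, -1.0]]
force: [0.1, -0.3, -0.1]
finger_gap: 0.007
finger_force: 0.2
```

Run:
```python
from h import *
st(); print(go(45,60,59.5)); snap('top','t7.png')
a=cv2.imread('pics/t7.png').mean(2)
W=lambda x,y,z:[*(O+RC@[x/1000,y/1000]),z/1000]
# sample brightness along ring line, chuck frame grid
for x in (70,64,58,53,48,42,36,30):
    uv=proj('t7.png',[W(x,y,66) for y in range(0,100,4)])
    print(x,[int(cv2.getRectSubPix(a.astype(np.float32),(1,1),(float(u),float(v)))[0,0]) for u,v in uv])
```

```text
ck [45.4 -0.9] z 59.4 yaw -25.5 F [ 0.1 -0.3 -0.1] gap 0.6 t 11.93
[ 1.31  5.94 -0.01]
70 [92, 93, 96, 97, 95, 95, 90, 93, 92, 91, 88, 88, 89, 83, 84, 83, 83, 78, 74, 77, 69, 66, 62, 108, 119]
64 [96, 95, 95, 96, 94, 94, 93, 91, 92, 90, 86, 86, 87, 87, 86, 82, 82, 79, 76, 75, 71, 70, 62, 74, 121]
58 [96, 93, 96, 95, 92, 91, 92, 93, 92, 91, 87, 86, 86, 87, 86, 83, 80, 77, 76, 75, 71, 68, 63, 60, 107]
53 [96, 95, 96, 97, 92, 95, 93, 89, 94, 90, 87, 87, 84, 87, 84, 82, 78, 77, 75, 77, 71, 66, 61, 54, 82]
48 [95, 95, 95, 96, 93, 93, 93, 94, 92, 91, 85, 88, 87, 86, 85, 83, 81, 80, 77, 72, 73, 67, 65, 57, 84]
42 [100, 95, 95, 94, 97, 96, 93, 92, 90, 92, 89, 87, 86, 85, 85, 81, 82, 77, 78, 74, 69, 68, 65, 58, 52]
36 [97, 92, 95, 94, 94, 97, 92, 92, 92, 89, 86, 88, 88, 83, 88, 82, 82, 76, 77, 74, 73, 70, 64, 57, 76]
30 [95, 93, 96, 95, 93, 93, 92, 92, 91, 90, 89, 89, 91, 85, 82, 84, 80, 78, 75, 75, 74, 68, 66, 57, 81]
```

>>> carry_out --increments '[[[0, 0.12, 0.57, 0, 0, 0, 0], [0, 0.13, 0.57, 0, 0, 0, 0], [0, 0.13, 0.57, 0, 0, 0, 0], [0, 0.13, 0.57, 0, 0, 0, 0], [0, 0.13, 0.57, 0, 0, 0, 0], [0, 0.13, 0.57, 0, 0, 0, 0], [0, 0.13, 0.57, 0, 0, 0, 0], [0, 0.13, 0.57, 0, 0, 0, 0], [0, 0.13, 0.57, 0, 0, 0, 0], [0, 0.13, 0.57, 0, 0, 0, 0], [0, 0.13, 0.57, 0, 0, 0, 0], [0, 0.13, 0.57, 0, 0, 0, 0]]]'

```text
clock: 13.48
tool_pos: [0.6134, 0.0542, 0.0594]
tool_rot: [[-0.903, 0.43, -0.0], [0.43, 0.903, 0.0], [0.0, 0.0, -1.0]]
force: [0.1, -0.4, -0.5]
finger_gap: 0.004
finger_force: 0.1
```

>>> carry_out --increments '[[[0, 0.12, 0.57, 0, 0, 0, 0], [0, 0.1, 0.4, 0, 0, 0, 0], [0, 0.06, 0.3, 0, 0, 0, 0], [0, 0.06, 0.3, 0, 0, 0, 0], [0, 0, 0, 0, 0, 0, 0]]]'

```text
clock: 14.1
tool_pos: [0.6171, 0.0697, 0.0594]
tool_rot: [[-0.903, 0.43, -0.0], [0.43, 0.903, 0.0], [0.0, 0.0, -1.0]]
force: [-0.3, -1.0, -0.4]
finger_gap: 0.006
finger_force: 0.0
```

Run:
```python
from h import *
st()
```

```text
ck [44.4 85.2] z 59.4 yaw -25.49 F [-0.  -1.  -0.4] gap 0.5 t 14.1
```

Nearing the corner, so small steps while watching the force.

>>> carry_out --increments '[[[0, 0.04, 0.2, 0, 0, 0, 0], [0, 0.02, 0.1, 0, 0, 0, 0], [0, 0, 0, 0, 0, 0, 0]]]'

```text
clock: 14.48
tool_pos: [0.6178, 0.0725, 0.0594]
tool_rot: [[-0.903, 0.43, -0.0], [0.43, 0.903, 0.0], [0.0, 0.0, -1.0]]
force: [-0.9, -0.5, 0.9]
finger_gap: 0.005
finger_force: 0.0
```

>>> carry_out --increments '[[[0, 0.04, 0.2, 0, 0, 0, 0], [0, 0, 0, 0, 0, 0, 0]]]'

```text
clock: 14.72
tool_pos: [0.6183, 0.0746, 0.0594]
tool_rot: [[-0.903, 0.43, -0.0], [0.43, 0.903, 0.0], [0.0, 0.0, -1.0]]
force: [0.2, -0.3, 0.7]
finger_gap: 0.004
finger_force: 0.0
```

>>> carry_out --increments '[[[0, 0.02, 0.1, 0, 0, 0, 0], [0, 0, 0, 0, 0, 0, 0]]]'

```text
clock: 14.98
tool_pos: [0.6185, 0.0754, 0.0594]
tool_rot: [[-0.903, 0.43, -0.0], [0.43, 0.903, 0.0], [0.0, 0.0, -1.0]]
force: [-1.5, -0.1, -0.5]
finger_gap: 0.004
finger_force: 0.0
```

>>> carry_out --increments '[[[0, 0.02, 0.1, 0, 0, 0, 0], [0, 0, 0, 0, 0, 0, 0]]]'

```text
clock: 15.22
tool_pos: [0.6188, 0.0764, 0.0594]
tool_rot: [[-0.903, 0.43, -0.0], [0.43, 0.903, 0.0], [0.0, 0.0, -1.0]]
force: [-0.4, -0.4, -0.2]
finger_gap: 0.008
finger_force: 0.0
```

>>> carry_out --increments '[[[0, 0.02, 0.1, 0, 0, 0, 0], [0, 0, 0, 0, 0, 0, 0]]]'

```text
clock: 15.48
tool_pos: [0.619, 0.0775, 0.0594]
tool_rot: [[-0.903, 0.43, -0.0], [0.43, 0.903, 0.0], [0.0, 0.0, -1.0]]
force: [-0.5, 0.6, -0.2]
finger_gap: 0.002
finger_force: 0.0
```

>>> carry_out --increments '[[[0, 0.02, 0.1, 0, 0, 0, 0], [0, 0, 0, 0, 0, 0, 0]]]'

```text
clock: 15.72
tool_pos: [0.6193, 0.0785, 0.0594]
tool_rot: [[-0.903, 0.43, -0.0], [0.43, 0.903, 0.0], [0.0, 0.0, -1.0]]
force: [-0.3, -0.2, 0.9]
finger_gap: 0.01
finger_force: 0.0
```

>>> carry_out --increments '[[[0, 0.02, 0.1, 0, 0, 0, 0], [0, 0, 0, 0, 0, 0, 0]]]'

```text
clock: 15.98
tool_pos: [0.6195, 0.0794, 0.0594]
tool_rot: [[-0.903, 0.43, -0.0], [0.43, 0.903, 0.0], [0.0, 0.0, -1.0]]
force: [0.2, 0.3, 0.7]
finger_gap: 0.007
finger_force: 0.0
```

Run:
```python
from h import *
st()
```

```text
ck [44.5 95.3] z 59.4 yaw -25.49 F [0.2 0.4 0.7] gap 0.6 t 15.97
```

>>> carry_out --increments '[[[0, 0.02, 0.1, 0, 0, 0, 0], [0, 0, 0, 0, 0, 0, 0]]]'

```text
clock: 16.23
tool_pos: [0.6198, 0.0804, 0.0594]
tool_rot: [[-0.903, 0.43, -0.0], [0.43, 0.903, 0.0], [0.0, 0.0, -1.0]]
force: [-0.5, 1.3, -0.3]
finger_gap: 0.008
finger_force: 0.0
```

>>> carry_out --increments '[[[0, 0.02, 0.1, 0, 0, 0, 0], [0, 0, 0, 0, 0, 0, 0]]]'

```text
clock: 16.48
tool_pos: [0.62, 0.0814, 0.0594]
tool_rot: [[-0.903, 0.43, -0.0], [0.43, 0.903, 0.0], [0.0, 0.0, -1.0]]
force: [-0.4, 0.4, -0.5]
finger_gap: 0.009
finger_force: 0.0
```

>>> carry_out --increments '[[[0, 0.02, 0.1, 0, 0, 0, 0], [0, 0, 0, 0, 0, 0, 0]]]'

```text
clock: 16.73
tool_pos: [0.6202, 0.082, 0.0594]
tool_rot: [[-0.902, 0.431, -0.0], [0.431, 0.902, -0.0], [0.0, -0.0, -1.0]]
force: [-1.0, 0.0, 0.0]
finger_gap: 0.002
finger_force: 0.7
```

>>> carry_out --increments '[[[0, 0.02, 0.1, 0, 0, 0, 0], [0, 0, 0, 0, 0, 0, 0]]]'

```text
clock: 16.98
tool_pos: [0.6203, 0.0822, 0.0594]
tool_rot: [[-0.902, 0.431, -0.001], [0.431, 0.902, -0.001], [0.0, -0.001, -1.0]]
force: [-2.3, -4.8, 1.3]
finger_gap: 0.004
finger_force: 2.6
```

Contact in the corner: it stopped moving and the force rose to 5 N, with the position matching the slim finger thickness. Backing off and moving to the lever.

>>> carry_out --increments '[[[0, 0, -0.5, 0, 0, 0, 0], [0, 0, -2.0, 0, 0, 0, 0], [0, 0, -0.5, -3.0, 0, 0, 0], [0, 0, 0, -5.0, 0, 0, -6], [0, 0, 0, 0, 0, 0, -6], [0, 2.5, -5.5, 0, 0, 0, 0], [0, 2.5, -5.5, 0, 0, 0, 0], [0, 2.5, -5.5, 0, 0, 0, 0], [0, 2.5, -5.0, 0, 0, 0, 0], [0, 2.5, 0, 0, 0, 0, 0], [0, 0, 0, 0, 0, 0, 0], [0, 0, 0, 0, 0, 0, 0]]]'

```text
clock: 18.48
tool_pos: [0.4363, -0.1237, 0.1396]
tool_rot: [[-0.972, 0.233, 0.001], [0.233, 0.972, 0.001], [-0.001, 0.001, -1.0]]
force: [-1.0, -1.0, 0.6]
finger_gap: 0.008
finger_force: 0.0
```

Run:
```python
from h import *
st(); print(go(-90,-162,86)); snap('top','t8.png'); snap('side','s8.png'); snap('wrist','w8.png')
a=cv2.imread('pics/t8.png'); b=cv2.imread('pics/s8.png'); w=cv2.imread('pics/w8.png')
A=cv2.resize(a[165:265,240:374],(536,400),interpolation=cv2.INTER_CUBIC)
B=cv2.resize(b[165:255,262:320],(258,400),interpolation=cv2.INTER_CUBIC)
W=cv2.resize(w,(320,200))
cv2.imwrite('pics/c8.png',np.vstack([np.hstack([A,B]),np.hstack([W,np.zeros((200,794-320,3),np.uint8)])]))
Wd=lambda x,y,z:[*(O+RC@[x/1000,y/1000]),z/1000]
print('exp ring crop px',(proj('t8.png',[Wd(53,128,66)])-[240,165])*4,'side',(proj('s8.png',[Wd(53,128,66)])-[262,165])*4.44)
```

```text
ck [ -86.3 -145. ] z 139.6 yaw -13.48 F [-0.7 -1.2  0.6] gap 0.7 t 18.48
[ 0.38 -1.7   5.36]
exp ring crop px [[108.52680347  91.18964026]] side [[206.672125    40.88424661]]
```

View pics/c8.png

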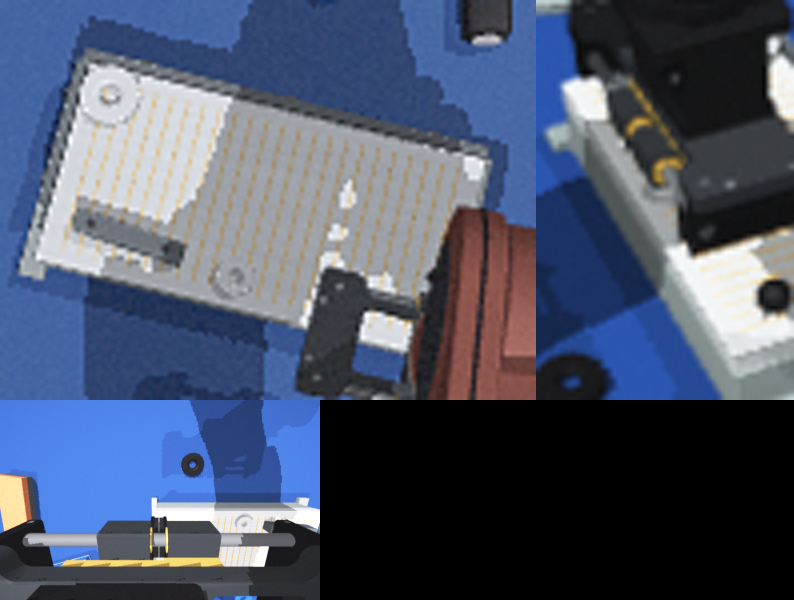

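The top crop shows the spacer at (109,95), in the corner against rail and stop, with the bar (128,233) and small ring (237,278) unmoved. I'll go down in front of the knob and check the seating numerically.

>>> carry_out --increments '[[[0, 0.4, -1.7, 0, 0, 0, 0], [0, 0, 0, 2.5, 0, 0, 0], [0, 0, 0, 2.5, 0, 0, 0], [0, 0, 0, 0.4, 0, 0, 0], [0, 0, 0, 0, 0, 0, 0]]]'

```text
clock: 19.25
tool_pos: [0.428, -0.1399, 0.0857]
tool_rot: [[-0.972, 0.234, -0.0], [0.234, 0.972, -0.0], [0.0, -0.0, -1.0]]
force: [-0.4, 0.1, 0.7]
finger_gap: 0.009
finger_force: 0.0
```

Run:
```python
from h import *
st(); a=cv2.cvtColor(cv2.imread('pics/t8.png'),cv2.COLOR_BGR2GRAY).astype(np.float32); a0=cv2.cvtColor(cv2.imread('pics/t1.png'),cv2.COLOR_BGR2GRAY).astype(np.float32)
d=(a-a0); p=a[184:194,262:273]; print(p.astype(int))
for uv in [(267.2,188.7)]:
    print(ck(ray('t8.png',[uv],.066)[0]), 'corner',ck(ray('t1.png',[(262.3,180.8)],.056)[0]))
```

```text
ck [ -90.5 -162.8] z 85.7 yaw -13.53 F [-0.4  0.   0.7] gap 0.8 t 19.25
[[221 219 215 215 218 222 219 218 218 218 219]
 [220 217 220 230 242 227 225 222 218 217 218]
 [215 216 228 217 194 180 180 205 217 217 218]
 [217 224 221 183 198 199 198 181 212 214 217]
 [215 227 213 197 208 219 201 200 197 216 216]
 [216 218 205 131 191 222 223 129 199 217 217]
 [215 219 215 168 123 153 147 160 209 218 218]
 [217 216 219 208 196 182 223 210 219 215 219]
 [222 216 218 218 219 218 218 218 217 218 217]
 [218 220 218 218 218 217 216 216 218 218 211]]
[ 50.4604121  127.10288838] corner [ 71.72940162 148.89532605]
```

The ring centre is 21.3 and 21.8 mm from the two faces, so it is seated. Pushing the lever now.

>>> carry_out --increments '[[[0, -0.8, 0, 0, 0, 0, 0], [0, -0.8, 0, 0, 0, 0, 0], [0, -0.8, 0, 0, 0, 0, 0], [0, -0.8, 0, 0, 0, 0, 0], [0, -0.8, 0, 0, 0, 0, 0], [0, -0.8, 0, 0, 0, 0, 0], [0, -0.8, 0, 0, 0, 0, 0], [0, -0.8, 0, 0, 0, 0, 0], [0, -0.8, 0, 0, 0, 0, 0], [0, -0.8, 0, 0, 0, 0, 0], [0, -0.8, 0, 0, 0, 0, 0], [0, -0.8, 0, 0, 0, 0, 0]]]'

```text
clock: 20.75
tool_pos: [0.5211, -0.1616, 0.0848]
tool_rot: [[-0.972, 0.233, -0.002], [0.233, 0.972, 0.001], [0.002, 0.0, -1.0]]
force: [-3.8, 0.9, -1.6]
finger_gap: 0.005
finger_force: 1.5
```

>>> carry_out --increments '[[[0, -0.6, 0, 0, 0, 0, 0], [0, -0.4, 0, 0, 0, 0, 0], [0, -0.3, 0, 0, 0, 0, 0], [0, 0, 0, 0, 0, 0, 0]]]'

```text
clock: 21.25
tool_pos: [0.5344, -0.1649, 0.0855]
tool_rot: [[-0.972, 0.233, 0.0], [0.233, 0.972, -0.0], [-0.0, 0.0, -1.0]]
force: [-1.1, 0.6, -0.3]
finger_gap: 0.005
finger_force: 0.6
```

Run:
```python
from h import *
st()
```

```text
ck [  18.8 -162.2] z 85.5 yaw -13.5 F [-1.2  0.3 -0.3] gap 0.4 t 21.25
```

>>> carry_out --increments '[[[0, -0.4, 0, 0, 0, 0, 0], [0, -0.3, 0, 0, 0, 0, 0], [0, -0.2, 0, 0, 0, 0, 0]]]'

```text
clock: 21.62
tool_pos: [0.543, -0.1669, 0.0854]
tool_rot: [[-0.972, 0.233, 0.0], [0.233, 0.972, 0.0], [-0.0, 0.0, -1.0]]
force: [-2.5, 1.5, 0.1]
finger_gap: 0.007
finger_force: 1.0
```

>>> carry_out --increments '[[[0, -0.2, 0, 0, 0, 0, 0], [0, 0, 0, 0, 0, 0, 0]]]'

```text
clock: 21.88
tool_pos: [0.545, -0.1674, 0.0854]
tool_rot: [[-0.972, 0.233, 0.0], [0.233, 0.972, -0.0], [-0.0, 0.0, -1.0]]
force: [-1.4, 0.4, -0.0]
finger_gap: 0.003
finger_force: 0.7
```

>>> carry_out --increments '[[[0, -0.2, 0, 0, 0, 0, 0], [0, 0, 0, 0, 0, 0, 0]]]'

```text
clock: 22.12
tool_pos: [0.5468, -0.1678, 0.0854]
tool_rot: [[-0.972, 0.233, -0.0], [0.233, 0.972, 0.0], [0.0, 0.0, -1.0]]
force: [-1.4, 0.1, 0.3]
finger_gap: 0.006
finger_force: 0.8
```

>>> carry_out --increments '[[[0, -0.2, 0, 0, 0, 0, 0], [0, 0, 0, 0, 0, 0, 0]]]'

```text
clock: 22.38
tool_pos: [0.5478, -0.1681, 0.085]
tool_rot: [[-0.972, 0.234, -0.002], [0.234, 0.972, 0.001], [0.002, 0.0, -1.0]]
force: [-5.5, 1.4, 1.7]
finger_gap: 0.001
finger_force: 2.6
```

>>> carry_out --increments '[[[0, -0.15, 0, 0, 0, 0, 0], [0, 0, 0, 0, 0, 0, 0]]]'

```text
clock: 22.62
tool_pos: [0.5482, -0.1682, 0.0848]
tool_rot: [[-0.972, 0.234, -0.004], [0.234, 0.972, 0.001], [0.004, 0.0, -1.0]]
force: [-9.6, 1.9, 3.5]
finger_gap: 0.004
finger_force: 5.0
```

>>> carry_out --increments '[[[0, 1.0, 0, 0, 0, 0, 0], [0, 3.0, 0, 0, 0, 0, 0], [0, 3.0, 0, -2.0, 0, 0, 0], [0, 3.0, 0, -5.0, 0, 0, 0], [0, 3.0, 0, -5.0, 0, 0, 0], [0, 0, 0, 0, 0, 0, 0], [0, 0, 0, 0, 0, 0, 0]]]'

```text
clock: 23.5
tool_pos: [0.424, -0.138, 0.2054]
tool_rot: [[-0.972, 0.233, 0.002], [0.233, 0.972, 0.001], [-0.002, 0.002, -1.0]]
force: [0.2, -0.3, -0.6]
finger_gap: 0.004
finger_force: 0.0
```

Run:
```python
from h import *
st(); snap('side','s9.png'); snap('top','t9.png')
b=cv2.imread('pics/s9.png'); g=cv2.cvtColor(b,cv2.COLOR_BGR2GRAY)
W=lambda x,y,z:[*(O+RC@[x/1000,y/1000]),z/1000]
for n,x,z in (('on',58,99),('off',-55,101),('mid',0,120)):
    u,v=proj('s9.png',[W(x,-162,z)])[0]; print(n,u,v); 
u,v=proj('s9.png',[W(58,-162,99)])[0].round().astype(int); print(g[v-8:v+9,u-8:u+9])
# ring: compare t8 and t9 around corner, rest of chuck
a8=cv2.imread('pics/t8.png').astype(int);a9=cv2.imread('pics/t9.png').astype(int)
print(cv2.cvtColor(a9.astype(np.uint8),cv2.COLOR_BGR2GRAY)[184:194,262:273])
```

```text
ck [ -94.8 -161.8] z 205.4 yaw -13.47 F [ 0.2 -0.2 -0.6] gap 0.3 t 23.5
on 354.1583212803377 220.28036542304937
off 313.8615952324575 232.28987365785488
mid 333.7879014115379 220.28703200128902
[[ 57  56  63  61  55  49  49  48  49  49  48  48  49  49  49  48  49]
 [ 86  55  59  64  61  55  49  49  49  49  49  49  49  49  48  49  49]
 [125  79  51  61  63  61  52  50  48  49  49  49  49  49  47  49  49]
 [160 123  60  53  62  62  58  50  47  46  47  49  49  49  49  48  50]
 [168 156 109  56  52  61  56  44  37  39  43  46  48  50  49  49  49]
 [166 168 153  99  56  51  38  22  28  34  36  37  43  49  49  48  49]
 [164 166 169 149  83  41  20  23  23  31  38  32  37  46  48  49  49]
 [161 163 167 160 120  46  20  22  27  33  35  28  30  41  49  49  49]
 [154 159 166 168 147  60  20  22  27  34  29  23  27  39  49  49  49]
 [161 164 163 166 152  85  19  21  23  25  24  24  27  40  50  49  49]
 [165 162 161 161 155 117  43  18  21  21  20  23  33  46  49  50  49]
 [160 157 156 152 145 133  98  52  26  25  27  37  50  55  49  50  49]
 [158 166 164 153 147 150 140 114  82  64  41  56  64  61  54  49  49]
 [165 164 154 144 153 157 151 144 154 123  55  51  62  63  59  49  48]
 [162 153 144 149 157 157 151 156 168 154 100  56  54  60  52  50  49]
 [147 140 147 156 158 154 157 166 167 168 153  99  64  57  55  49  49]
 [133 148 154 158 153 153 165 164 166 170 167 142  89  56  56  49  48]]
[[220 217 215 214 217 221 218 217 217 218 220]
 [219 217 218 229 241 225 224 222 217 215 217]
 [218 215 228 215 193 180 180 204 216 216 217]
 [215 223 218 183 199 199 198 181 210 217 217]
 [216 228 213 196 207 218 200 199 196 216 216]
 [215 218 204 132 193 221 223 131 198 216 215]
 [217 219 215 169 126 152 148 160 209 217 218]
 [216 217 217 207 195 182 221 210 217 216 217]
 [221 217 218 218 219 218 218 217 217 218 216]
 [216 218 218 217 218 218 216 218 216 219 210]]
```

The knob sits at its "on" position, at the far stop. The spacer's pixels in the corner haven't changed, and the robot is clear at 0.2 m.

```bash
python3 -c "
from bench import manip; print(manip.hand_in())"
```

```text
the job is handed in; nothing more can be done
None
```

The larger spacer ring sits in the chuck's corner touching the rail and the end stop, the magnet lever is at its far stop, the small ring and bar showed no movement when last checked, and the job was handed in with the robot clear at 23.5 s of the 64 s allowed.

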